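Hang the tray beneath the glasses clip

ROBOT

A 7-joint arm with a two-finger parallel gripper is mounted at the origin on the work surface. World frame = base frame: x ahead of the robot, y to its left, z up, the work surface at z = 0. Lengths are in m, angles in rad, forces in N, time in s.
With the tool pointing down it reaches from about 0.4 to 0.875 m from the base axis. Payload 19.3 kg.
Tool frame: the origin (TCP) lies midway between the tips of the shut fingers; the grasp point (between the pads) lies 19 mm behind it; z points along the fingers, y is the direction in which the jaws open and shut (so a half turn about z gives the same grasp; the last joint's range is limited). The gripper opens to 85 mm and grips with 20 to 120 N. Pads are 22 mm wide; open, the fingers measure 114 mm over their backs; the gripper's body (76 mm by 85 mm) begins 54 mm behind the grasp point. The pads swing forward as they close: fully open they stand 13 mm farther back than shut.
Start: joints at [1.241, 0.521, -0.036, 1.599, 0.021, 1.021, -0.113], TCP at [0.161, -0.604, 0.194] pointing down, gripper open.
Joint ranges: [-2.91, 2.91], [-0.3, 2.13], [-1.5, 1.42], [0.17, 2.43], [-1.26, 4.41], [0.16, 1.93], [-2.52, 2.52]. Speed limits (rad/s): [1.89, 1.89, 2.39, 2.39, 3.01, 3.01, 3.01].

INTERFACE

Orientations are given as [roll, pitch, yaw] about the fixed x, y, z axes, in that order (R = Rz(yaw) Ry(pitch) Rx(roll)).
In Python, from workcell import telemetry, cams, workorder gives the robot as it stands. The module is installed in compiled form; this text tells all that it offers.
- The arm moves only by the tool apply_moves, never from a script. Its argument "steps" is a list of rows, each a list of 4 numbers: the shift along the tool's x, y, z in cm, then the turn about the tool's z in rad. A call has exactly 10 rows; each row is the pose to reach, as a shift and turn from the pose commanded when the call began, along the tool's axes at that moment; what a row does not reach only later rows make up. A row lasts 1/12 s, in which the tool goes at most 41.7 mm and 7.16 degrees, less where a joint would pass 70% of its speed; a pose out of reach is approached as far as the arm can. A call with a gripper value outside its range is refused whole. "claw" is the closure, from 0 (fully open) to 1 (shut), set as the call begins (left out, the last holds). The fingers move at their own pace and stop on an object; "force" is the grip in N (left out, the last holds). Time passes only in rows, so rows that repeat a pose let the fingers close, or fill a call up. It gives the time, the measured TCP pose, the force and the opening at its end, in the units of the state.
- telemetry.observe(): the state, without advancing time (a new reading comes with each control period).
- cams.grab_frame(name): name is "side" or "top"; returns a dict with "color" (384x512x3 uint8, red, green, blue), "mtx" (3x3 intrinsics, pixels), "k1" (the pictures are not rectified: a ray, as slopes to the right and down, at radius r is drawn at 1 + k1 r^2 times it, then the intrinsics apply), "eye" and "orientation" of the camera in the world. Camera axes: x right, y down, z forward; pixel columns grow to the right and rows downward; lengths in m; the calibration is good to about 2 mm. A picture is of the moment at which its call begins. There is no depth.
- workorder.job_done(): hands the job in, once; it reports no verdict.
Trained networks look in the newest picture that a camera, given by its name, has taken for a name from the list of things; names that differ only in an ending like _2 or _b are one class to them, and where a whole thing is asked for, a point or a joint stands for the part that bears it (a point fixed in the world has none). Each returns a list of dicts, best first, with "score" (0 to 1); they miss things now and then, are a little off and sometimes report something else, mostly with a low value. They report only what shows in the picture. A call takes as long as a camera call. They do not tell look-alikes from the thing itself.
- cams.find_in(camera, name): "box" ([left, top, width, height] in pixels, round what is visible of it).
- cams.pinpoint(camera, name): "uv" ([column, row] in pixels: a listed point, or the origin of a listed thing).
The state is a dict: "clock": time; "qpos": joint angles; "qd": joint speeds; "joint_efforts": joint torques, N m; "position": TCP position; "tool_rot": TCP orientation; "force": force on the tool from outside, world axes, zero at the start; "moment": the same for the moment, N m; "grip_width": finger opening in m.
Only numpy, scipy, OpenCV 4.12 (cv2) and the standard library are available. Lean on these libraries where they do the work, as an engineer would, in place of code of your own. Each camera call takes 0.05 s, during which the arm holds its last target. There are 200 camera calls.

TASK

Hang the small metal tray below the hanging glasses clip: pick the tray up by its upright wooden handle, pass its hook through the wire loop under the clip from the handle side (the side away from the stand's post), and set it down so that the tray hangs level from the loop's bottom bar, clear of everything below, with the clip still hanging on the stand. Let go and leave it hanging practically still. Do not push the mug, pill canister, thermometer case or massager about.

Things in the scene. Friction and masses are not known exactly. Their poses are not given: they have to be found in the camera images.
- stand: Fixed stand: wooden base 220 x 150 x 15 mm (x -50 to +170, y +-75), steel post 14 mm thick at x = +140, 362 mm tall; from its top a flat arm 24 mm wide runs in -x and ends in an upward-open V hook with a lip (top 20 mm above stand_hook). Origin on the table straight below the hook; x points from hook to post, within 0.3 rad of the robot's x.
- stand_hook (a point): Point in the stand's V hook where the middle of the clip's top bar rests, 310 mm above the table.
- clip_tier: First tier, a loose glasses clip (150 g) hanging in the stand's hook: white plastic bar 92 (y) x 14 (x) mm, 26 thick at the jaws, spanning z -35 to -75 mm; wire bail above, wire loop below in the y-z plane, wires 6 mm thick. Origin at the middle of the bail's top bar; axes as the stand's. Loop's bottom bar at z = -137; clear opening 62 wide, 59 high. It swings if pushed.
- loop (a point): Middle of the loop's bottom bar (bar's centre line, along y), about 173 mm above the table. The tray's hook goes over this bar.
- tray: Second tier, loose aluminium tray (160 g, +-30 %) on the table: open box 100 x 80 x 28 mm, x -29 to +71, y +-40. Origin at underside level below the hook; the centre of mass is near above it. A strip leans from the box out to x = -90; there an arm 18 wide runs back in +x, 105 to 109 mm up, to a downward-open inverted-V hook with downturned tip. Wooden handle above the arm's outer end.
- tray_hook (a point): Underside of the apex of the tray's hook, at (0, 0, 115) mm in the tray's frame; the hook's top is 120 mm above the tray's underside. Seated, it lies 3.5 mm above the loop bar's centre. The hook's mouth is 32 mm wide along x.
- tray_tip (a point): Lowest end of the hook's downturned tip, at (20, 0, 93) mm in the tray's frame: 22 mm below the apex. To thread the hook, this must pass over the loop's bottom bar in the clip's +x direction while the hook's top passes below the white bar.
- tray_handle (a point): Grasp point in the upright wooden handle, at (-90, 0, 140) mm in the tray's frame; the handle is 28 (x) x 12 (y) mm and spans z 108 to 166 mm. Pinch its 12 mm thickness (along the tray's y) from above.
- mug: Bystander: blue ceramic mug, 80 mm across, 92 mm tall. Origin at its underside.
- canister: Bystander: aluminium pill canister, 48 mm across, 62 mm tall. Origin at its underside.
- case: Bystander: white plastic thermometer case, 30 x 150 x 18 mm, long along its y, lying on the table. Origin at its underside.
- massager: Bystander: wooden back massager roller, a 330 mm long stick along its x with rollers 38 mm thick in the middle, lying on the table. Origin below its middle, on the table.
Things that resemble listed ones, but are neither listed nor needed, are in the scene too. Of the things that look like the tray, the smaller one is meant. Of the things that look like the clip_tier, the larger one is meant.

How it is judged:
At the end, for the whole second after the job is handed in: Tray's hook over the loop's bottom bar (apex within 14 mm along x, 15 mm in height; tip beyond and below the bar), carried by the clip (over 0.4 N), over 35 mm up, off the stand, within 15 deg of level, under 60 mm/s and 0.6 rad/s; clip within 20 mm of its place on the stand, resting there (x of tray_hook in the frame of loop between -0.014 and 0.014 m and y of tray_hook in the frame of loop between -0.027 and 0.027 m and z of tray_hook in the frame of loop between -0.003 and 0.015 m and x of tray_tip in the frame of loop above 0.003 m and z of tray_tip in the frame of loop below 0 m and contact force between tray and clip_tier above 0.4 N and contact force between tray and stand below 0.1 N and height (world z) of tray above 0.035 m and angle between tray's own z axis and vertical below 0.26 rad and distance between clip_tier and stand_hook below 0.02 m and contact force between clip_tier and stand above 0.8 N and linear speed of tray below 0.06 m/s and angular speed of tray below 0.6 rad/s); the robot touches nothing.
It fails at once if the clip is knocked off the stand (distance between clip_tier and stand_hook above 0.04 m).
It fails at once if a bystander is pushed more than 30 mm (distance of any of mug, canister, case, massager from where it was at the start of the episode above 0.03 m).
It also fails if it takes over 54 s, if anything falls off the work surface, if the arm or the gripper's body presses on something with over 40 N, if the wrist force passes 120 N, or if a joint passes its speed limit or range.

## Working session

There is one attempt and no reset: what is moved stays moved. The work goes in short steps, Python scripts to look and compute and a tool call to move; the robot and the scene stay as the last step left them, time stands still between calls to the robot, and variables do not carry over. Pictures are saved under pics/ and viewed, about 8 in all and at most 12, crops included, and the job is handed in when it is done.

Besides the shell and the picture viewer there is one more tool, called after "Emit:" by a JSON object that holds its "api" and its "payload". apply_moves: Moves the arm, as the interface text tells. Its arguments: {"type":"object","properties":{"steps":{"type":"array"},"claw":{"type":"number"},"force":{"type":"number"}},"required":["steps"]}

```bash
mkdir -p pics; cat > h.py <<'E'
import numpy as np, cv2
from workcell import telemetry, cams, workorder
from scipy.spatial.transform import Rotation as R
def rot(o):
    o=np.array(o,float)
    if o.shape==(3,3): return o
    return R.from_euler('xyz',o).as_matrix() if o.size==3 else R.from_quat(o).as_matrix()
def ray(f,uv):
    K=np.array(f['mtx']);d=cv2.undistortPoints(np.array([[uv]],float),K,np.array([f['k1'],0,0,0.]))[0,0]
    v=rot(f['orientation'])@np.array([d[0],d[1],1]);return np.array(f['eye'],float),v/np.linalg.norm(v)
def atz(f,uv,z):
    e,v=ray(f,uv);return e+v*(z-e[2])/v[2]
def proj(f,P):
    P=np.atleast_2d(P);c=(P-np.array(f['eye']))@rot(f['orientation']);s=c[:,:2]/c[:,2:]
    s=s*(1+f['k1']*(s**2).sum(1,keepdims=True));K=np.array(f['mtx']);return s@K[:2,:2].T+K[:2,2]
def tri(f1,a,f2,b):
    e1,v1=ray(f1,a);e2,v2=ray(f2,b);A=np.stack([v1,-v2],1);t=np.linalg.lstsq(A,e2-e1,rcond=None)[0]
    p,q=e1+t[0]*v1,e2+t[1]*v2;return (p+q)/2,np.linalg.norm(p-q)
def save(f,n): cv2.imwrite(f'pics/{n}.png',cv2.cvtColor(f['color'],cv2.COLOR_RGB2BGR))
E
cat > a.py <<'E'
from h import *
F={c:cams.grab_frame(c) for c in('side','top')}
np.set_printoptions(precision=3,suppress=True)
for c in F: print(c,F[c]['eye'],F[c]['orientation'],F[c]['k1'],np.array(F[c]['mtx']).tolist())
im=[cv2.cvtColor(F[c]['color'],cv2.COLOR_RGB2BGR) for c in F]
cv2.imwrite('pics/s0.png',cv2.resize(im[0],(800,600),interpolation=2));cv2.imwrite('pics/t0.png',cv2.resize(im[1],(800,600),interpolation=2))
for n in ['stand_hook','clip_tier','loop','tray','tray_hook','tray_tip','tray_handle','stand','mug','canister','case','massager']:
    for c in F: print(n,c,[(np.round(d['uv'],1).tolist(),round(d['score'],2)) for d in cams.pinpoint(c,n)[:4]])
print(telemetry.observe())
E
python3 a.py
```

```text
side [ 0.467 -0.926  1.181] [-2.387  0.016 -0.052] 0.02945999745097688 [[377.4803647424391, 0.0, 260.5898489234835], [0.0, 377.4803647424391, 189.04568307656405], [0.0, 0.0, 1.0]]
top [ 0.383 -0.018  1.353] [-3.035 -0.006 -1.583] -0.026381144718693263 [[422.91341544469844, 0.0, 258.6756294683429], [0.0, 422.91341544469844, 193.350192540267], [0.0, 0.0, 1.0]]
stand_hook side [([275.7, 188.8], 0.69), ([275.5, 188.4], 0.5)]
stand_hook top [([292.5, 173.5], 0.71), ([291.9, 176.6], 0.24)]
clip_tier side [([275.2, 186.9], 0.76), ([296.5, 267.8], 0.59), ([286.2, 189.3], 0.35)]
clip_tier top [([291.8, 174.9], 0.8), ([338.5, 165.0], 0.65)]
loop side [([274.7, 215.6], 0.68), ([293.0, 280.7], 0.48)]
loop top [([288.5, 181.6], 0.84), ([330.8, 171.6], 0.53)]
tray side [([280.4, 198.7], 0.87), ([251.1, 170.5], 0.69)]
tray top [([155.0, 215.4], 0.97), ([209.0, 201.2], 0.65), ([218.0, 175.4], 0.63)]
tray_hook side [([248.3, 141.1], 0.97), ([279.7, 182.4], 0.88), ([270.3, 247.0], 0.73), ([313.5, 333.2], 0.69)]
tray_hook top [([143.0, 212.2], 0.83), ([215.1, 169.7], 0.73), ([387.6, 156.8], 0.68), ([21
[... 558 characters left out ...]
8], 0.59)]
canister top [([355.2, 208.0], 0.47)]
case side [([227.4, 227.7], 0.57)]
case top [([259.2, 248.1], 0.85)]
massager side [([313.4, 329.3], 0.86), ([274.0, 216.9], 0.57)]
massager top [([289.4, 176.2], 0.66), ([385.8, 156.1], 0.58)]
{'clock': 1.3, 'qpos': array([ 1.241,  0.521, -0.036,  1.599,  0.021,  1.021, -0.113]), 'qd': array([ 0.002,  0.001, -0.   , -0.   ,  0.   ,  0.001, -0.001]), 'joint_efforts': array([  0.001, -92.687,   1.978, -37.027,   0.018,   0.002,   0.   ]), 'position': array([ 0.161, -0.604,  0.194]), 'tool_rot': array([ 3.142, -0.   ,  0.26 ]), 'force': array([ 0.562,  0.337, -0.084]), 'moment': array([-0.025, -0.025, -0.008]), 'grip_width': 0.08545637611403169}
```

View images.

View pics/s0.png

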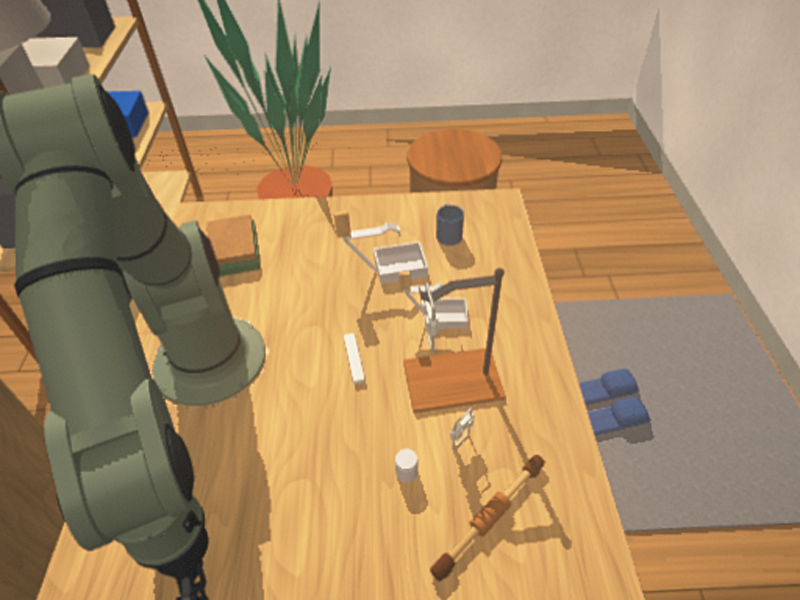

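View pics/t0.png

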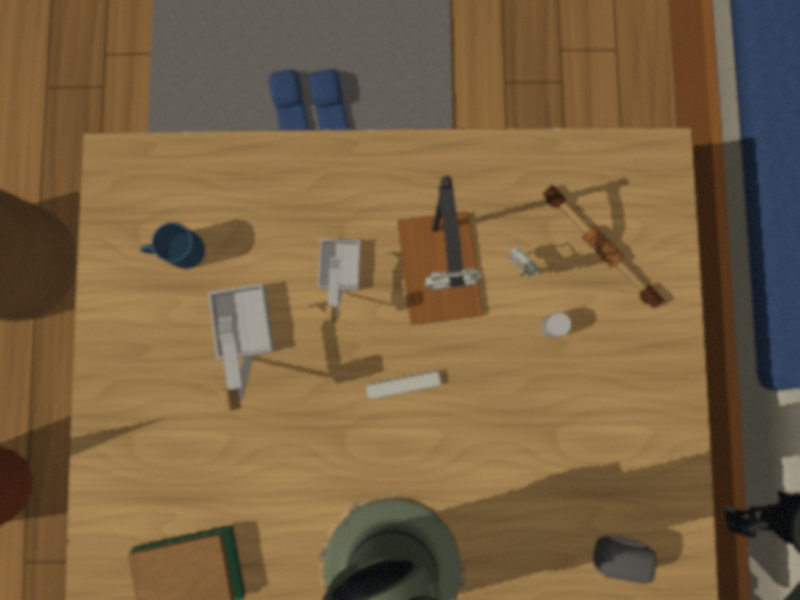

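```bash
cat > b.py <<'E'
from h import *
np.set_printoptions(precision=4,suppress=True)
F={c:cams.grab_frame(c) for c in('side','top')}
S,T=F['side'],F['top']
for n,a,b,z in [('stand_hook',(275.6,188.6),(292.3,174),.31),('loop',(274.7,215.6),(288.5,181.6),.173),('thook',(279.7,182.4),(215.1,169.7),.115),('tip',(285.6,190),(215.6,165.5),.093),('handle',(257.6,177),(209.5,200.3),.14)]:
    print(n,tri(S,a,T,b),atz(S,a,z),atz(T,b,z))
for n,uv,z in [('canister',(355.2,208),0),('case',(259.2,248.1),0.01),('mass',(385.8,156.1),.019)]: print(n,atz(T,uv,z))
m=lambda c,x0,y0,x1,y1:cv2.resize(cv2.cvtColor(F[c]['color'],4)[y0:y1,x0:x1],None,fx=5,fy=5,interpolation=2)
a,b=m('side',235,150,335,270),m('top',195,100,315,220)[:,:]
cv2.imwrite('pics/s1.png',a);cv2.imwrite('pics/t1.png',b)
E
python3 b.py
```

```text
stand_hook (array([ 0.5424, -0.1101,  0.3121]), np.float64(0.0002678447886148823)) [ 0.5427 -0.1081  0.31  ] [ 0.5426 -0.1103  0.31  ]
loop (array([ 0.5412, -0.1108,  0.1785]), np.float64(9.203481409371623e-05)) [ 0.5415 -0.1063  0.173 ] [ 0.5419 -0.1112  0.173 ]
thook (array([0.5819, 0.0998, 0.124 ]), np.float64(0.008734850337067607)) [0.5785 0.1075 0.115 ] [0.5878 0.101  0.115 ]
tip (array([0.605 , 0.1031, 0.0747]), np.float64(0.004795632038060281)) [0.6004 0.0856 0.093 ] [0.6043 0.1016 0.093 ]
handle (array([0.4933, 0.1143, 0.1443]), np.float64(0.0020722459194434414)) [0.4924 0.1184 0.14  ] [0.4947 0.1148 0.14  ]
canister [ 0.4771 -0.3378  0.    ]
case [ 0.3535 -0.0275  0.01  ]
mass [ 0.6419 -0.4385  0.019 ]
```

View pics/s1.png

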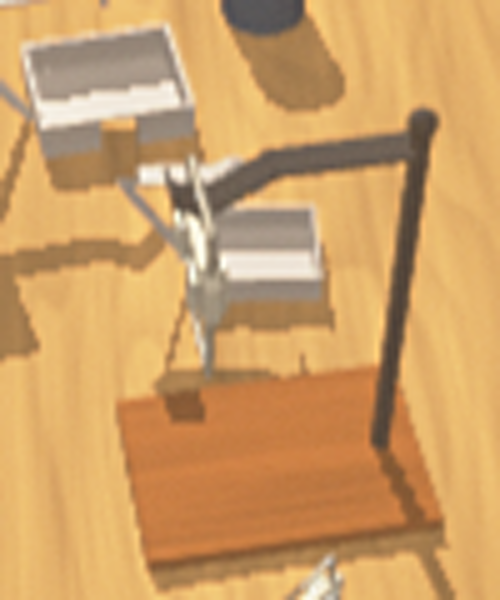

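View pics/t1.png

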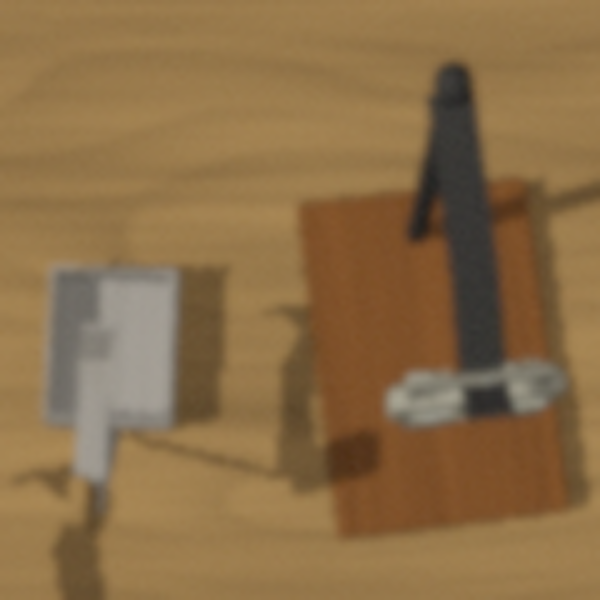

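```bash
cat > c.py <<'E'
from h import *
from scipy.optimize import least_squares
np.set_printoptions(precision=4,suppress=True)
F={c:cams.grab_frame(c) for c in('side','top')}
ts=lambda u,v:('side',235+u/5-.4,150+v/5-.4)
tt=lambda u,v:('top',195+u/5-.4,100+v/5-.4)
tray=[(tt(48,267),(71,40,28)),(tt(180,267),(71,-40,28)),(tt(175,428),(-29,-40,28)),(tt(43,422),(-29,40,28)),
(ts(314,207),(71,40,28)),(ts(322,270),(71,-40,28)),(ts(323,297),(71,-40,0)),(('top',215.1,169.7),(0,0,117)),(('side',257.6,177),(-90,0,140)),(('side',279.7,182.4),(0,0,117)),(('top',209.5,200.3),(-90,0,140))]
stand=[(tt(302,205),(170,75,15)),(tt(527,182),(170,-75,15)),(tt(342,537),(-50,75,15)),(tt(572,508),(-50,-75,15)),
(ts(118,403),(-50,75,15)),(ts(398,368),(170,75,15)),(ts(440,520),(170,-75,15)),(ts(152,565),(-50,-75,15)),(('side',275.6,188.6),(0,0,310)),(('top',292.3,174),(0,0,310)),(ts(380,440),(140,0,15))]
for n,L,x0 in(('tray',tray,(.58,.1,0)),('stand',stand,(.54,-.11,.12))):
    def res(p):
        c,s=np.cos(p[2]),np.sin(p[2]);o=[]
        for (cam,u,v),q in L:
            x,y,z=np.array(q)/1000;P=[p[0]+c*x-s*y,p[1]+s*x+c*y,z]
            o.append(proj(F[cam],P)[0]-[u,v])
        return np.ravel(o)
    r=least_squares(res,x0,loss='soft_l1');p=r.x;c,s=np.cos(p[2]),np.sin(p[2])
    print(n,p,'\n',res(p).reshape(-1,2));print('handle',p[:2]-.09*np.array([c,s]))
E
python3 c.py
```

```text
tray [ 0.5845  0.1056 -0.0571] 
 [[ 0.8018 -0.3903]
 [-0.51    0.7326]
 [-1.1598 -0.3379]
 [-0.0528 -0.2778]
 [ 0.0806 -0.7744]
 [-0.2959  1.1344]
 [-0.8902  0.2285]
 [-1.616   1.0281]
 [ 0.6691  1.3605]
 [ 1.5699 -0.0792]
 [ 1.4281  0.0184]]
handle [0.4946 0.1107]
stand [ 0.541  -0.1101  0.108 ] 
 [[-0.3172 -1.2143]
 [ 0.7093 -1.9883]
 [-0.0629 -0.1038]
 [ 0.7516  0.063 ]
 [-0.3727 -1.0028]
 [-0.8024 -1.6807]
 [ 1.3047 -0.0766]
 [-0.7325 -0.3301]
 [-0.5001  0.4905]
 [-0.061   0.6415]
 [ 0.1078  0.4388]]
handle [ 0.4515 -0.1198]
```

Emit:
{"api": "apply_moves", "payload": {"steps": [[2,-1.8,-2.5,0],[4,-3.6,-5,0],[6,-5.5,-7.5,0],[8.5,-7.5,-10,0],[11,-9.5,-12.5,0],[13,-11.5,-15,0],[15.3,-13.4,-17,0],[17.5,-15.3,-19,0],[19.6,-17.2,-19,0],[21.6,-19.1,-19,0]], "claw": 0, "force": 60}}

```text
clock: 2.33
position: [0.3212, -0.3628, 0.3855]
tool_rot: [3.139, -0.001, 0.26]
force: [0.2, -0.0, -0.8]
grip_width: 0.0853
```

Emit:
{"api": "apply_moves", "payload": {"steps": [[1.8,-2.7,0,0.03],[3.7,-5.4,0,0.06],[5.5,-8.1,0,0.1],[7.4,-10.8,0,0.13],[9.2,-13.5,0,0.16],[11.1,-16.2,0,0.19],[13,-19,0,0.22],[14.8,-21.7,0,0.25],[16.6,-24.4,0,0.28],[18.5,-27.1,0,0.317]]}}

```text
clock: 3.17
position: [0.4295, -0.053, 0.3846]
tool_rot: [3.141, -0.001, -0.059]
force: [0.3, -0.7, -0.0]
grip_width: 0.0856
```

Emit:
{"api": "apply_moves", "payload": {"steps": [[0.8,-2.4,1,0],[1.6,-4.8,2,0],[2.4,-7.2,4,0],[3.2,-9.6,6,0],[4,-12,9,0],[4.8,-14.4,12,0],[5.5,-16.8,14,0],[5.5,-16.8,16,0],[5.5,-16.8,17,0],[5.5,-16.8,17,0]]}}

```text
clock: 4.0
position: [0.4929, 0.1094, 0.2126]
tool_rot: [3.141, 0.003, -0.057]
force: [0.1, 0.0, 0.6]
grip_width: 0.0854
```

```bash
cat > d.py <<'E'
from h import *
import sys
n=sys.argv[1];b=[int(x) for x in sys.argv[2:]]  # side box x0 y0, top box x0 y0 (120 x 100)
F=[cams.grab_frame(c) for c in('side','top')]
o=telemetry.observe();print(o['position'],o['tool_rot'],o['force'])
P=np.array(o['position']);print(proj(F[0],P),proj(F[1],P))
ims=[cv2.resize(cv2.cvtColor(f['color'],4)[y:y+150,x:x+100],None,fx=4,fy=4,interpolation=2) for f,(x,y) in zip(F,(b[:2],b[2:]))]
cv2.imwrite(f'pics/{n}.png',np.hstack(ims))
for k in ['tray_hook','tray_tip','tray_handle','loop','stand_hook']:
    print(k,*[[(np.round(d['uv'],1).tolist(),round(d['score'],2)) for d in cams.pinpoint(c,k)[:4]] for c in('side','top')])
E
python3 d.py p5 210 100 170 110
```

```text
[0.49414102 0.10937143 0.21505405] [ 3.14135741e+00 -4.00021607e-04 -5.82364532e-02] [0.10533882 0.30710675 1.35759995]
[[257.75393389 164.47308636]] [[208.48157616 197.98488012]]
tray_hook [([278.2, 182.6], 0.73), ([246.6, 142.1], 0.63)] [([144.2, 212.9], 0.94), ([212.9, 168.4], 0.83)]
tray_tip [([284.5, 186.6], 0.84), ([252.3, 148.1], 0.8)] [([214.4, 164.9], 0.94), ([145.5, 201.6], 0.74)]
tray_handle [([216.7, 141.0], 0.97), ([258.9, 178.8], 0.92), ([312.2, 332.3], 0.53)] []
loop [([294.1, 282.4], 0.75), ([273.5, 215.8], 0.48)] [([331.4, 173.4], 0.73), ([285.4, 180.7], 0.6)]
stand_hook [([275.3, 189.4], 0.59)] [([289.1, 175.7], 0.88), ([289.8, 174.5], 0.19)]
```

View pics/p5.png

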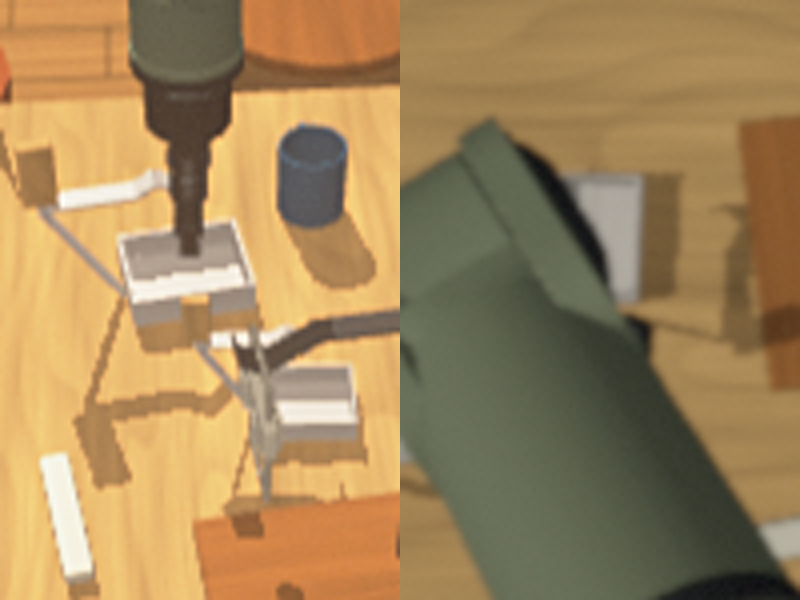

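Emit:
{"api": "apply_moves", "payload": {"steps": [[0.2,-0.15,1,0],[0.2,-0.15,2,0],[0.2,-0.15,3.5,0],[0.2,-0.15,5,0],[0.2,-0.15,6.5,0],[0.2,-0.15,7.5,0],[0.2,-0.15,8.3,0],[0.2,-0.15,9,0],[0.2,-0.15,9,0],[0.2,-0.15,9,0]]}}

```text
clock: 5.43
position: [0.496, 0.1115, 0.1243]
tool_rot: [-3.142, 0.0, -0.057]
force: [-0.5, -0.0, 0.4]
grip_width: 0.0854
```

Emit:
{"api": "apply_moves", "payload": {"steps": [[0,0,0,0],[0,0,0,0],[0,0,0,0],[0,0,0,0],[0,0,0,0],[0,0,0,0],[0,0,0,0],[0,0,0,0],[0,0,0,0],[0,0,0,0]], "claw": 1, "force": 100}}

```text
clock: 6.27
position: [0.496, 0.1113, 0.1245]
tool_rot: [3.141, -0.0, -0.057]
force: [-2.1, -1.7, 5.6]
grip_width: 0.0074
```

Emit:
{"api": "apply_moves", "payload": {"steps": [[0,0,0,0],[0,0,0,0],[0,0,0,0],[0,0,0,0],[0,0,0,0],[0,0,0,0],[0,0,-0.5,0],[0,0,-1,0],[0,0,-1.5,0],[0,0,-2,0]]}}

```text
clock: 7.1
position: [0.4961, 0.1115, 0.145]
tool_rot: [-3.141, -0.0, -0.057]
force: [-0.5, -0.9, 0.2]
grip_width: 0.0074
```

```bash
python3 d.py p6 210 100 170 110
```

```text
[0.49647515 0.11155134 0.14524474] [-3.14124742e+00 -1.29149649e-03 -5.74094055e-02] [-0.44971804 -0.76359016 -1.16177604]
[[258.71203978 177.23481885]] [[210.44763944 199.50831858]]
tray_hook [([278.6, 176.0], 0.57)] [([141.7, 210.9], 0.81), ([210.5, 169.9], 0.56)]
tray_tip [([252.2, 146.7], 0.91), ([223.2, 227.7], 0.74), ([283.7, 184.3], 0.59)] [([214.1, 164.5], 0.77), ([148.3, 202.2], 0.57)]
tray_handle [([216.6, 140.8], 0.62), ([258.9, 173.3], 0.55)] [([144.5, 251.1], 0.6)]
loop [([295.8, 285.5], 0.74), ([274.9, 215.1], 0.57)] [([329.9, 171.0], 0.6), ([287.2, 181.3], 0.59)]
stand_hook [([275.3, 189.8], 0.78)] [([291.9, 175.6], 0.64)]
```

View pics/p6.png

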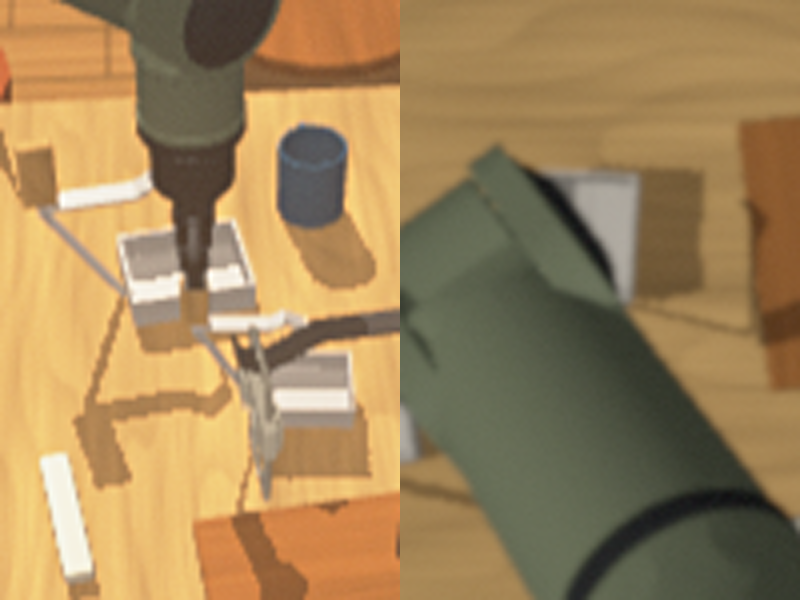

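Emit:
{"api": "apply_moves", "payload": {"steps": [[-0.2,0.2,-1,0],[-0.8,0.8,-2,0],[-1.6,1.7,-3,0],[-2.5,2.7,-4,0],[-3.5,3.8,-5,0],[-4.6,5,-6,0],[-5.8,6.3,-7,0],[-6.9,7.5,-7.6,0],[-7.6,8.3,-7.9,0],[-7.9,8.6,-8,0]]}}

```text
clock: 8.53
position: [0.4113, 0.0287, 0.2257]
tool_rot: [3.14, -0.002, -0.059]
force: [-0.4, 0.4, -0.7]
grip_width: 0.0075
```

Emit:
{"api": "apply_moves", "payload": {"steps": [[-0.1,0.5,0,0],[-0.1,1.5,0,-0.02],[-0.2,3.2,0,-0.04],[-0.2,5.2,0,-0.06],[-0.2,7.5,0,-0.09],[-0.1,9.8,0,-0.12],[0,12,0,-0.14],[0,13.8,0,-0.16],[0.1,15,0,-0.172],[0.1,15.5,0,-0.172]]}}

```text
clock: 9.37
position: [0.4044, -0.1262, 0.2242]
tool_rot: [-3.141, 0.0, 0.114]
force: [0.4, 0.3, -1.4]
grip_width: 0.0077
```

```bash
python3 d.py p7 225 140 230 100
```

```text
[ 0.40439251 -0.12493501  0.22418857] [-3.14126265e+00  1.82797212e-04  1.13497014e-01] [ 0.30908103  0.17339114 -1.30027333]
[[233.79686915 212.2151339 ]] [[296.13693099 230.16804643]]
tray_hook [([257.4, 206.8], 0.96), ([247.1, 143.8], 0.95)] [([142.3, 212.0], 0.91), ([291.3, 193.9], 0.74), ([292.4, 190.9], 0.74), ([290.1, 201.1], 0.64)]
tray_tip [([253.8, 147.1], 0.83), ([266.7, 213.4], 0.72), ([257.1, 209.8], 0.24)] [([292.6, 187.4], 0.84), ([145.2, 205.7], 0.78)]
tray_handle [([234.2, 207.6], 0.88), ([287.9, 151.9], 0.28)] [([146.7, 251.1], 0.83)]
loop [([294.3, 285.6], 0.66)] [([288.6, 183.6], 0.74), ([330.2, 166.7], 0.67)]
stand_hook [([276.2, 189.2], 0.77)] [([290.5, 173.3], 0.75)]
```

View pics/p7.png

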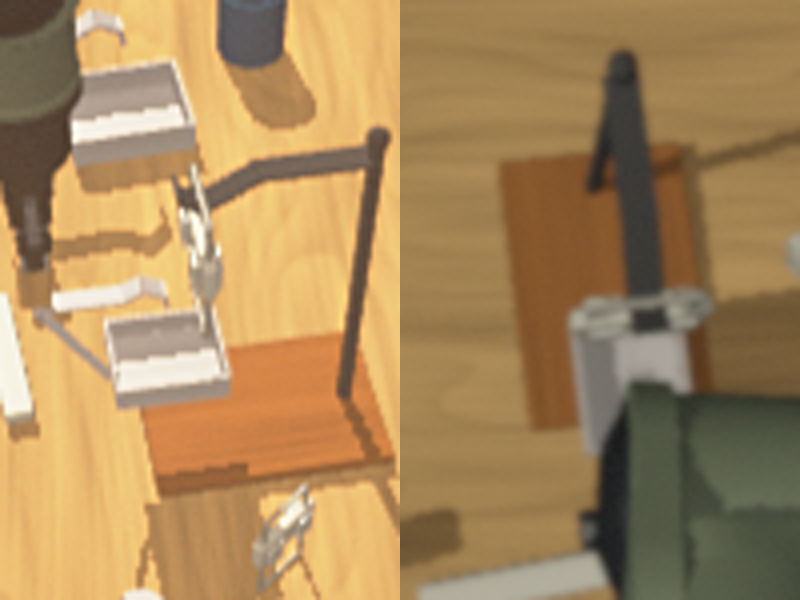

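```bash
python3 - <<'E'
from h import *
np.set_printoptions(precision=4,suppress=True)
S,T=cams.grab_frame('side'),cams.grab_frame('top')
print('hook',tri(S,(257.4,206.8),T,(291.9,192.4)),'tip',tri(S,(266.7,213.4),T,(292.6,187.4)))
print('loop',atz(S,(274.7,215.4),.173),atz(T,(288.3,182),.173))
t=np.array([.4044,-.1262]);c,s=np.cos(.114),np.sin(.114)
for d,z in((.0885,.2145),(.1085,.1925)):
    P=[*(t+d*np.array([c,s])),z];print(P,proj(S,P),proj(T,P))
for P in [(.541,-.1105,.173),(.541,-.1105,.312)]: print(P,proj(S,P),proj(T,P))
E
```

```text
hook (array([ 0.4936, -0.1156,  0.2369]), np.float64(0.02148959428253378)) tip (array([ 0.5174, -0.1199,  0.2044]), np.float64(0.008375904930208743))
loop [ 0.5416 -0.1054  0.173 ] [ 0.5408 -0.1106  0.173 ]
[np.float64(0.49232554953432284), np.float64(-0.11613283857846053), 0.2145] [[260.3536 210.7282]] [[291.8523 197.6939]]
[np.float64(0.5121957302200455), np.float64(-0.11385777385042901), 0.1925] [[266.2891 214.1049]] [[290.2127 191.3136]]
(0.541, -0.1105, 0.173) [[274.6412 216.5521]] [[288.2589 181.9359]]
(0.541, -0.1105, 0.312) [[275.1327 188.7522]] [[292.4739 174.5001]]
```

Emit:
{"api": "apply_moves", "payload": {"steps": [[0.2,0,0,0],[0.6,0,0,0],[1.1,0,0,0],[1.7,0,0,0],[2.3,0,0,0],[3,0,0,0],[3.7,0,0,0],[4.3,0,0,0],[4.7,0,0,0],[4.9,0,0,0]]}}

```text
clock: 10.9
position: [0.4536, -0.1189, 0.2242]
tool_rot: [-3.141, 0.0, 0.115]
force: [-0.7, -0.5, -1.3]
grip_width: 0.0077
```

```bash
python3 d.py p8 225 140 230 100
```

```text
[ 0.45320388 -0.11898959  0.22419497] [-3.14136362e+00  1.75289267e-04  1.14981025e-01] [-0.61609014 -0.10601385 -1.43412591]
[[248.54660516 210.09385959]] [[293.52493127 211.88985933]]
tray_hook [([273.7, 208.2], 0.9)] [([143.7, 213.6], 0.75), ([385.4, 160.6], 0.75), ([289.9, 178.7], 0.51)]
tray_tip [([252.5, 148.8], 0.58)] [([287.9, 174.0], 0.65), ([145.7, 203.3], 0.62)]
tray_handle [([219.1, 141.5], 0.67)] [([148.1, 253.3], 0.91), ([285.3, 183.1], 0.38)]
loop [([293.4, 284.0], 0.74), ([273.2, 216.4], 0.73), ([262.9, 302.0], 0.66), ([275.4, 226.5], 0.23)] [([259.9, 245.3], 0.57), ([287.4, 184.3], 0.56), ([333.9, 171.1], 0.47)]
stand_hook [([274.6, 189.0], 0.66)] [([289.7, 173.5], 0.9), ([288.0, 186.3], 0.24)]
```

View pics/p8.png

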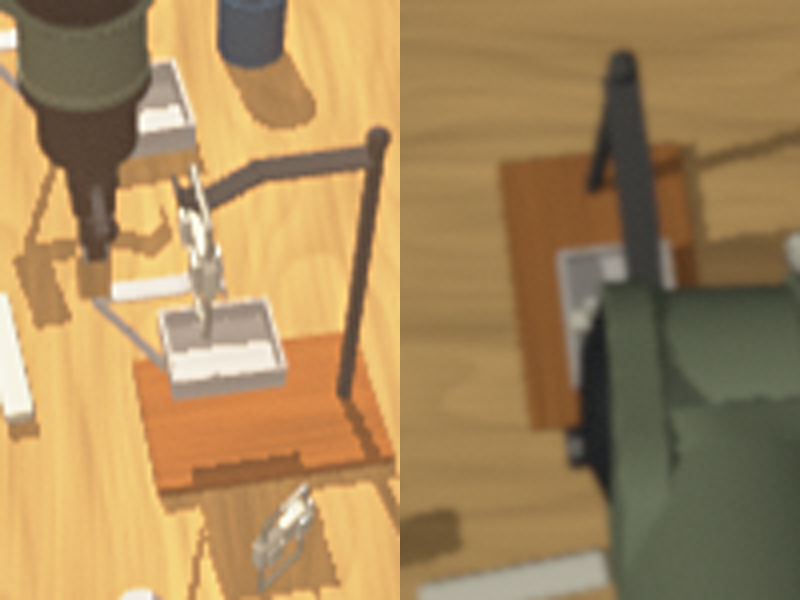

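Emit:
{"api": "apply_moves", "payload": {"steps": [[0,0,0.2,0],[0,0,0.5,0],[0,0,0.9,0],[0,0,1.3,0],[0,0,1.7,0],[0,0,2.1,0],[0,0,2.5,0],[0,0,2.8,0],[0,0,3,0],[0,0,3.2,0]]}}

```text
clock: 12.33
position: [0.453, -0.1191, 0.1921]
tool_rot: [-3.142, 0.0, 0.115]
force: [-0.7, 0.1, -0.7]
grip_width: 0.0076
```

Emit:
{"api": "apply_moves", "payload": {"steps": [[0,0,0.05,0],[0,0,0.1,0],[0,0,0.15,0],[0,0,0.2,0],[0,0,0.25,0],[0,0,0.3,0],[0,0,0.35,0],[0,0,0.4,0],[0,0,0.4,0],[0,0,0.4,0]]}}

```text
clock: 13.17
position: [0.453, -0.1191, 0.1883]
tool_rot: [-3.142, 0.0, 0.115]
force: [0.8, -0.1, -1.0]
grip_width: 0.0073
```

```bash
python3 d.py p9 225 140 230 100; python3 -c "
from h import *
print(np.mean([telemetry.observe()['force']]+[(cams.grab_frame('side'),telemetry.observe()['force'])[1] for _ in range(5)],0))"
```

```text
[ 0.45304834 -0.11909408  0.18831185] [-3.14156573e+00 -9.17073536e-06  1.14770188e-01] [ 0.63288838 -0.27069596 -1.16958615]
[[248.91596326 216.96823213]] [[292.42050671 212.76249347]]
tray_hook [([272.1, 214.1], 0.9)] [([141.4, 212.7], 0.61), ([285.1, 181.4], 0.54)]
tray_tip [([252.9, 146.4], 0.82), ([280.9, 218.5], 0.66)] [([143.8, 204.0], 0.76), ([288.3, 173.9], 0.47)]
tray_handle [([250.4, 211.5], 0.8)] [([147.9, 253.1], 0.72)]
loop [([274.1, 217.1], 0.81), ([293.8, 282.4], 0.74)] [([285.3, 181.1], 0.51), ([329.8, 171.6], 0.45)]
stand_hook [([279.1, 188.7], 0.64)] [([291.7, 172.9], 0.79)]
[ 0.48897619  0.30511412 -1.54115806]
```

View pics/p9.png

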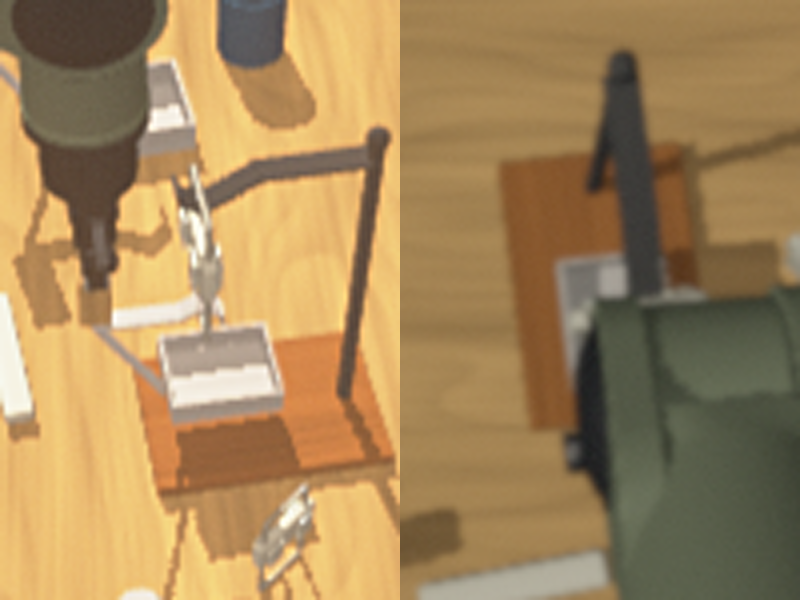

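Emit:
{"api": "apply_moves", "payload": {"steps": [[0,0,0.05,0],[0,0,0.1,0],[0,0,0.15,0],[0,0,0.2,0],[0,0,0.25,0],[0,0,0.25,0],[0,0,0.25,0],[0,0,0.25,0],[0,0,0.25,0],[0,0,0.25,0]]}}

```text
clock: 14.85
position: [0.4531, -0.1191, 0.1858]
tool_rot: [3.142, -0.0, 0.115]
force: [-0.6, -0.3, 0.8]
grip_width: 0.0074
```

```bash
cat > f.py <<'E'
from h import *
fs=[(cams.grab_frame('side'),telemetry.observe()['force'])[1] for _ in range(6)]
print(np.mean(fs,0),telemetry.observe()['position'])
E
python3 f.py
```

```text
[-0.46885711 -0.17611676  0.18613551] [ 0.45302368 -0.11908687  0.18580391]
```

Emit:
{"api": "apply_moves", "payload": {"steps": [[0,0,0,0],[0,0,0,0],[0,0,0,0],[0,0,0,0],[0,0,0,0],[0,0,0,0],[0,0,0,0],[0,0,0,0],[0,0,0,0],[0,0,0,0]], "force": 20}}

```text
clock: 15.98
position: [0.453, -0.1191, 0.1858]
tool_rot: [-3.142, 0.0, 0.115]
force: [-0.0, -0.6, 0.4]
grip_width: 0.0077
```

Emit:
{"api": "apply_moves", "payload": {"steps": [[0,0,0,0],[0,0,0,0],[0,0,0,0],[0,0,0,0],[0,0,0,0],[0,0,0,0],[0,0,0,0],[0,0,0,0],[0,0,0,0],[0,0,0,0]], "claw": 0.5}}

```text
clock: 16.82
position: [0.453, -0.1191, 0.1858]
tool_rot: [-3.142, 0.0, 0.115]
force: [0.6, 0.6, 0.3]
grip_width: 0.043
```

```bash
python3 d.py p10 225 140 230 100
```

```text
[ 0.45304929 -0.11909192  0.18582299] [-3.14156484e+00 -4.57613247e-05  1.14725643e-01] [ 0.17938937  0.2193317  -0.0725796 ]
[[248.94440227 217.43235367]] [[292.34291435 212.81684224]]
tray_hook [] [([286.9, 180.9], 0.75), ([143.6, 213.2], 0.59), ([353.1, 206.8], 0.46)]
tray_tip [([278.8, 220.1], 0.86), ([253.4, 144.8], 0.86)] [([144.4, 203.9], 0.75), ([290.9, 175.2], 0.63), ([385.6, 158.7], 0.34)]
tray_handle [([247.9, 213.9], 0.96), ([219.2, 143.7], 0.69), ([223.6, 228.0], 0.6)] [([148.6, 251.5], 0.83)]
loop [([296.1, 284.4], 0.71), ([273.9, 217.3], 0.48)] [([330.9, 169.9], 0.66), ([384.7, 156.6], 0.6), ([288.1, 180.9], 0.53)]
stand_hook [([277.0, 190.7], 0.58)] [([293.6, 172.5], 0.67)]
```

View pics/p10.png

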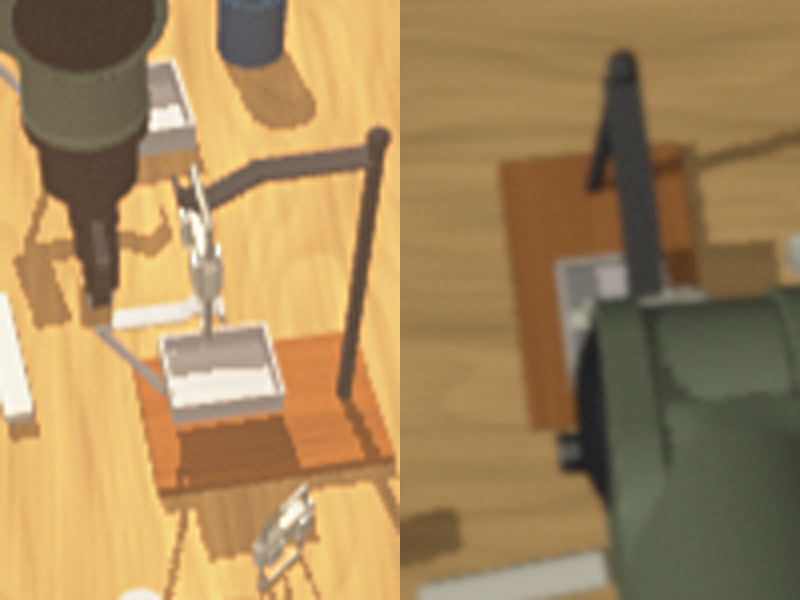

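Emit:
{"api": "apply_moves", "payload": {"steps": [[0,0,-0.4,0],[0,0,-1,0],[0,0,-1.8,0],[0,0,-2.8,0],[0,0,-3.8,0],[0,0,-4.8,0],[0,0,-5.8,0],[-0.5,0,-7,0],[-1,0,-8.5,0],[-1.5,0,-10,0]]}}

```text
clock: 18.25
position: [0.4375, -0.1207, 0.2871]
tool_rot: [-3.141, 0.0, 0.115]
force: [0.1, -0.2, -0.3]
grip_width: 0.0428
```

Emit:
{"api": "apply_moves", "payload": {"steps": [[0,-1,-1,0],[0,-2,-2,0],[0,-4,-3,0],[0,-6,-4,0],[0,-8,-5,0],[0,-10,-6,0],[0,-12,-6,0],[0,-14,-6,0],[0,-16,-6,0],[0,-17,-6,0]]}}

```text
clock: 19.08
position: [0.4179, 0.051, 0.3463]
tool_rot: [-3.141, -0.0, 0.118]
force: [0.3, 0.8, 0.5]
grip_width: 0.0427
```

Emit:
{"api": "apply_moves", "payload": {"steps": [[0,0,0,0],[0,0,0,0],[0,0,0,0],[0,0,0,0],[0,0,0,0],[0,0,0,0],[0,0,0,0],[0,0,0,0],[0,0,0,0],[0,0,0,0]]}}

```text
clock: 19.92
position: [0.4187, 0.048, 0.3458]
tool_rot: [-3.142, -0.0, 0.115]
force: [-0.8, 0.1, 0.2]
grip_width: 0.0429
```

```bash
python3 d.py p11 225 140 230 100; python3 - <<'E'
from h import *
import time
a=cams.grab_frame('side')['color']
for _ in range(8): cams.grab_frame('top')
b=cams.grab_frame('side')['color']
print('diff',np.abs(a[190:260,240:310].astype(int)-b[190:260,240:310]).max())
E
```

```text
[0.41865886 0.04806818 0.34580519] [3.14159243e+00 1.71398766e-05 1.14812546e-01] [0.01563709 0.25902297 0.51652959]
[[235.433112   149.51980633]] [[228.11077656 224.03395771]]
tray_hook [([270.8, 215.4], 0.97), ([250.5, 144.0], 0.78)] [([142.4, 214.5], 0.78), ([287.0, 181.5], 0.72)]
tray_tip [([277.4, 219.3], 0.97), ([253.3, 148.7], 0.89)] [([144.7, 205.4], 0.96), ([287.3, 177.6], 0.88)]
tray_handle [([219.0, 142.2], 0.8)] [([292.7, 215.4], 0.97), ([145.1, 252.2], 0.88)]
loop [([291.8, 282.8], 0.56)] [([288.6, 182.0], 0.78), ([331.5, 171.0], 0.67)]
stand_hook [([275.4, 187.9], 0.89)] [([291.9, 174.2], 0.82), ([290.1, 182.0], 0.55)]
diff 7
```

View pics/p11.png

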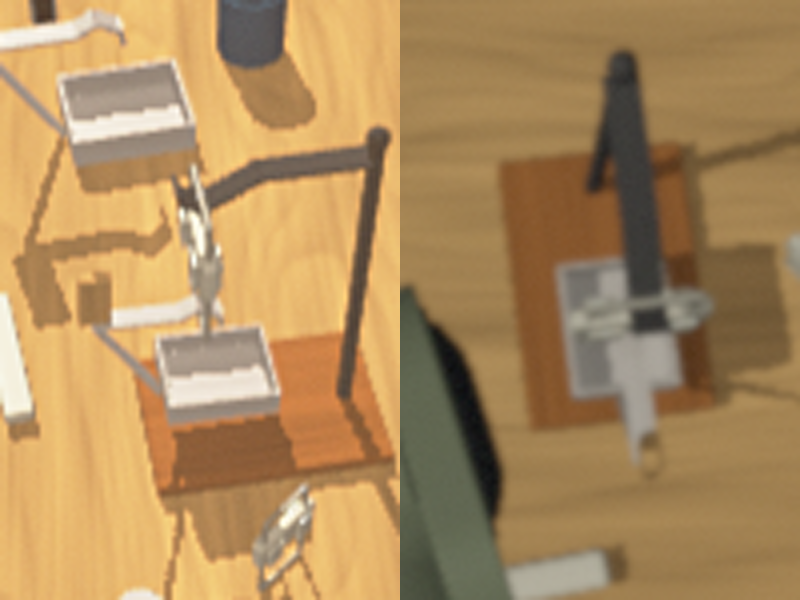

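Emit:
{"api": "apply_moves", "payload": {"steps": [[0,0,0,0],[0,0,0,0],[0,0,0,0],[0,0,0,0],[0,0,0,0],[0,0,0,0],[0,0,0,0],[0,0,0,0],[0,0,0,0],[0,0,0,0]]}}

```text
clock: 21.85
position: [0.4187, 0.0481, 0.3458]
tool_rot: [-3.142, 0.0, 0.115]
force: [0.2, -0.7, -0.0]
grip_width: 0.0428
```

```bash
python3 -c "
from workcell import workorder
print(workorder.job_done())"
```

```text
the job is handed in; nothing more can be done
None
```

I picked up the smaller tray by its handle and threaded its hook through the loop of the larger clip from the handle side. I then lowered it onto the bottom bar, let go and moved the arm clear. The job was handed in at about 22 s of the 54 s allowed; no verdict was reported.

**Load on the clip:** before I let go, the vertical force at the wrist went from about -1.5 N, the tray's weight, to about 0. The clip was then carrying the tray.

**Hanging position:** the last picture shows the tray hanging level well above the stand's base, with the hook's tip past the loop bar. The clip is still in its place on the stand.

**Stillness:** two side pictures about 0.5 s apart differed by at most 7 of 255 grey levels around the tray, which looks like image noise.

**Bystanders:** the mug and case looked untouched in the last crop. I did not measure how far any of the four had moved, but the planned path kept clear of them all.

**Disagreements:**
- At the waiting position in front of the loop, the networks' top-view points for the hook and tip were about 4 to 5 pixels off my prediction, with the gripper partly hiding them. The side view agreed with the tip to within a pixel, so I went by that.
- The grip opening read about 7.5 mm on a 12 mm handle, but the lift showed the grasp was good.

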